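# Index the setter's plate and lock it

## Task

Turn the round index plate by pushing its upright posts until its rim notch comes to the spring bolt and the bolt drops into it; stop as soon as it catches and do not force it. Then slide the brass keeper fully across behind the bolt, gently, so that the plate stays locked, and let go.

Things in the scene. Friction and masses are not known exactly. Their poses are not given: they have to be found in the camera images.
- index_stand: Fixed dark steel stand on the bench: round foot 132 mm across, 8 mm thick, with a flat arm 96 mm wide along its +x. Origin: on the vertical spindle axis at bench height; z up. The spindle's cap, 32 mm across, top 32 mm above the bench, keeps the plate from being lifted off.
- stand_end (a point): Middle of the arm's outer end, 136 mm out along the stand's +x. On the arm stands the fixed bolt housing, 80 to 123 mm out, 26 mm high, its bolt 9 mm wide pointing at the spindle. It was clamped by hand: the bolt's line from the spindle is only roughly the stand's +x, up to 6 degrees to either side, not measured. With the bolt in the notch it is the plate's +x (within 2 degrees).
- index_plate: Loose aluminium plate, 120 mm across, 14 mm thick, about 0.3 kg, on the spindle with 1 mm slack, turns either way. Origin: centre of its underside, 8 mm above the bench; z up. Oiled: pushing a post takes about 1 to 5 N; once the bolt is in, the plate stops hard. More than 25 N of push or squeeze on plate or posts spoils it.
- notch (a point): The plate's only rim notch, at mid-mouth on the rim, 60 mm from the centre along the plate's +x, 15 mm above the bench. 13 mm wide at the rim, 11 mm at its floor, 12 mm deep, cut through the whole thickness.
- post (a point): Top of one of the plate's four upright round steel posts, 44 mm above the bench; they are 8 mm thick, 22 mm tall, 50 mm from the plate's centre, at 45 (this one), 135, 225 and 315 degrees from its +x, anticlockwise from above.
- bolt (a joint): Travel of the spring bolt towards the spindle, m; a spring of about 5 N presses it on. About 0 to 0.003 while its nose rides on the plate's rim, about 0.0105 when fully dropped into the notch, which it does by itself when the notch comes to it.
- keeper (a joint): Travel of the brass keeper, m: 0 to 0.004 at first, 0.020 fully across at a hard stop. Slides behind the bolt, square to its line, towards that line turned 90 degrees anticlockwise from above. Upright tab 10 mm (along bolt) x 8 mm, 20 to 49 mm above bench; its centre is 112 mm from the spindle along the line and 24 mm minus the travel back from it. Takes about 3 N; over 25 N damages it.
Mind the look-alikes: they are no part of the job. Several things have the shape of the index_plate; the one meant has the colours described above.

How it is judged:
On the way, in this order (a step that is already met when the one before it is completed fails the run):
1. the plate is turned until the bolt has dropped into its notch (value of joint bolt above 0.0085 m), for 0.2 s.
2. the keeper is pushed fully across behind the bolt (value of joint bolt above 0.0085 m and value of joint keeper above 0.018 m), for 0.2 s.
At the end, for the whole second after the job is handed in: The bolt sits in the plate's notch (travel over 8.5 mm), the keeper is across (over 18 of its 20 mm), and the plate lies flat on its spindle (within 4 mm and 0.04 rad) at rest (all of step 2 and angle between index_plate's own z axis and vertical below 0.04 rad and horizontal distance between index_plate and index_stand below 0.004 m and angular speed of index_plate below 0.05 rad/s); the robot touches nothing.
It fails at once if plate or posts pushed or squeezed by the gripper with more than 25 N (contact force between the fingers and index_plate above 25 N).
It fails at once if keeper, bolt or housing pushed or squeezed with more than 25 N (contact force between the fingers and bolt_housing above 25 N).
It also fails if it takes over 58 s, if anything falls off the work surface, if the arm or the gripper's body presses on something with over 40 N, if the wrist force passes 120 N, or if a joint passes its speed limit or range.

## Robot

A 6-joint arm with a two-finger parallel gripper is mounted at the origin on a cart in front of the work surface, level with it; the furniture and walls round the work are solid. World frame = base frame: x ahead of the robot, y to its left, z up, the work surface at z = 0. Lengths are in m, angles in rad, forces in N, time in s.
With the tool pointing down it reaches from about 0.3 to 0.875 m from the base axis. Payload 6.4 kg.
Tool frame: the origin (TCP) lies on the mounting face of the last link; the fingertips stand 173 mm ahead of it and the grasp point (between the pads) lies 155 mm ahead of it (ctrl.grip_point_offset is the distance from the TCP to the grasp point, in m); z points along the fingers, y is the line along which they close (so a half turn about z gives the same grasp; the last joint's range is limited). The gripper opens to 85 mm and grips with 20 to 120 N. Pads are 22 mm wide; open, the fingers measure 114 mm over their backs; the gripper's body (76 mm by 85 mm) begins 54 mm behind the grasp point. The pads swing forward as they close: fully open they stand 13 mm farther back than shut.
Start: joints at [-1.378, 0.181, 1.607, -0, 1.354, -0.206], TCP at [0.223, -0.53, 0.405] pointing down, gripper open.
Joint ranges: [-2.99, 2.99], [-0.89, 2.07], [0.3, 2.58], [-1.14, 4.28], [0, 2.63], [-3.12, 3.12]. Speed limits (rad/s): [2.57, 2.57, 3.01, 3.14, 3.14, 3.14].

## Interface

Orientations are given as a unit quaternion [w, x, y, z].
In Python, from bench import status, imaging, ctrl, models gives the robot as it stands.
- The arm moves only by the tool send_rows, never from a script. Its argument "commands" is a list that holds one entry, the list of rows, each a list of 6 numbers: the shift along the tool's x, y, z normalised to -1 to 1, where 1 is 3 cm, then the turn, a rotation vector about the tool's x, y, z normalised to -1 to 1, where 1 is 0.1 rad. A call has 1 to 8 rows; each row shifts and turns the commanded pose from where the row before left it, along the tool's axes as they then stand; what a row does not reach is not made up. A row lasts 1/12 s, in which the tool goes at most 41.7 mm and 7.16 degrees, less where a joint would pass 70% of its speed; a pose out of reach is approached as far as the arm can. A call with a number of a shift or a turn outside -1 to 1 is refused whole. A call with a gripper value outside its range is refused whole. "jaw" is the opening, from 0 (shut) to 1 (fully open), set as the call begins (left out, the last holds). The fingers move at their own pace and stop on an object; the grip force is fixed at half the most. Time passes only in rows, so rows that do not move let the fingers close. It gives the time, the measured TCP pose, the force, the opening and the grip force at its end, in the units of the state.
- status.get_obs(): the state, without advancing time (a new reading comes with each control period).
- imaging.camera(name): name is "side" or "top" or "wrist"; returns a dict with "image" (400x640x3 uint8, blue, green, red), "depth" (400x640 float32, m along the optical axis (not along the pixel's ray), 0 where there is no reading), "mtx" (3x3 intrinsics, pixels), "pose" (4x4, takes a point from camera to world coordinates). Camera axes: x right, y down, z forward; pixel columns grow to the right and rows downward; lengths in m; the calibration is good to about 2 mm. A picture is of the moment at which its call begins.
- ctrl.hand_in(): hands the job in; it is judged then, once.
Trained networks look in a picture, given as the dict that the camera call returned (one of the last four; its "shot" number tells which), for a name from the list of things; names that differ only in an ending like _2 or _b are one class to them, and where a whole thing is asked for, a point or a joint stands for the part that bears it (a point fixed in the world has none). Each returns a list of dicts, best first, with "confidence" (0 to 1); they miss things now and then, are a little off and sometimes report something else, mostly with a low value. They report only what shows in the picture. A call takes as long as a camera call. They do not tell look-alikes from the thing itself.
- models.recognise(picture, name): "centre" ([column, row] in pixels, amid what is visible of it).
- models.regions_of(picture, name): "region" (400x640 bool, what is visible of it) and "centre" ([column, row] in pixels, amid what is visible of it).
The state is a dict: "time_s": time; "q": joint angles; "dq": joint speeds; "joint_efforts": joint torques, N m; "eef_pos": TCP position; "eef_rot": TCP orientation; "wrist_force": force on the tool from outside, world axes, zero at the start; "torque": the same for the moment, N m; "opening": opening from 0.0 (shut) to 1.0 (fully open); "grasp_force": force on a finger pad.
Only numpy, scipy, OpenCV 4.12 (cv2) and the standard library are available. Lean on these libraries where they do the work, as an engineer would, in place of code of your own. Each camera call takes 0.05 s, during which the arm holds its last target. There are 200 camera calls.

## Working session

There is one attempt and no reset: what is moved stays moved. The work goes in short steps, Python scripts to look and compute and a tool call to move; the robot and the scene stay as the last step left them, time stands still between calls to the robot, and variables do not carry over. Pictures are saved under pics/ and viewed, at most 10 in all, crops included, and the job is handed in when it is done.

Besides the shell and the picture viewer there is one more tool, called after "Emit:" as name(argument=value, ...) on one line, values as JSON. send_rows: Moves the arm, as the interface text tells. Its arguments: {"type":"object","properties":{"commands":{"type":"array"},"jaw":{"type":"number"}},"required":["commands"]}

```bash
mkdir -p pics; python3 - <<'E'
from bench import status, imaging, ctrl, models
import cv2,numpy as np
o=status.get_obs();print(o['eef_pos'],o['eef_rot'],o['opening'],o['time_s'],ctrl.grip_point_offset)
ims=[]
for n in("top","side"):
    p=imaging.camera(n);cv2.imwrite(f'pics/{n}0.png',p['image']);np.savez(f'{n}0.npz',**{k:p[k] for k in('image','depth','mtx','pose')})
    for t in("index_plate","index_stand","stand_end","notch","post","keeper","bolt"):
        for d in models.recognise(p,t):
            if d['confidence']<.2: continue
            c,r=d['centre'];z=p['depth'][int(r),int(c)]
            w=p['pose']@np.r_[np.linalg.inv(p['mtx'])@[c,r,1]*z,1]
            print(n,t,np.round(d['centre']),round(d['confidence'],2),w[:3].round(3))
E
```

```text
[ 0.22324191 -0.52962636  0.4038094 ] [-8.48322280e-04  9.80186806e-01  1.98073488e-01  1.74392356e-06] 0.9993517517804948 0.0 0.1547
top index_plate [435. 184.] 0.83 [ 0.652 -0.198  0.017]
top index_plate [211. 246.] 0.79 [0.486 0.421 0.02 ]
top index_plate [338. 198.] 0.71 [0.613 0.073 0.034]
top index_stand [365. 200.] 0.76 [ 0.612 -0.002  0.006]
top stand_end [361. 206.] 0.71 [0.595 0.008 0.005]
top notch [339. 199.] 0.8 [0.61  0.071 0.034]
top notch [213. 247.] 0.59 [ 0.487  0.419 -0.003]
top notch [434. 188.] 0.56 [ 0.644 -0.198  0.004]
top post [434. 186.] 0.87 [ 0.649 -0.197  0.011]
top post [340. 200.] 0.85 [0.608 0.066 0.034]
top post [214. 249.] 0.85 [0.479 0.413 0.013]
top keeper [376. 215.] 0.61 [ 0.563 -0.03   0.041]
top bolt [335. 200.] 0.57 [0.61  0.08  0.024]
side index_plate [340. 223.] 0.88 [0.621 0.05  0.016]
side index_plate [376. 323.] 0.83 [ 0.639 -0.201 -0.002]
side index_plate [271. 147.] 0.67 [0.479 0.399 0.01 ]
side index_stand [343. 241.] 0.85 [0.618 0.001 0.007]
side stand_end [342. 246.] 0.79 [ 0.609 -0.026  0.024]
side notch [379. 322.] 0.95 [ 0.646 -0.2   -0.001]
side notch [339. 224.] 0.77 [0.615 0.042 0.02 ]
side post [275. 142.] 0.91 [0.495 0.425 0.011]
side post [340. 220.] 0.82 [0.62  0.046 0.029]
side post [379. 324.] 0.59 [ 0.644 -0.203 -0.004]
side bolt [341. 248.] 0.33 [ 0.608 -0.024  0.015]
```

View pics/top0.png

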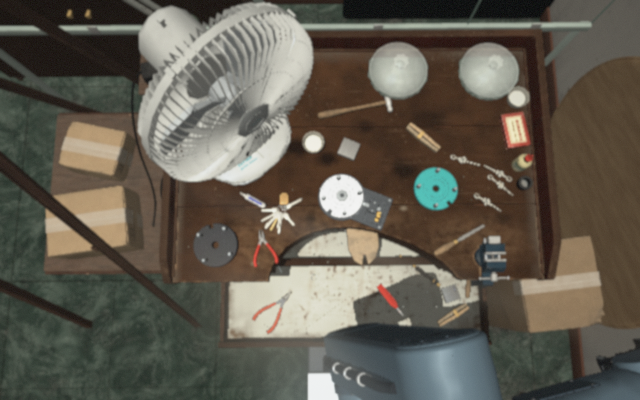

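View pics/side0.png

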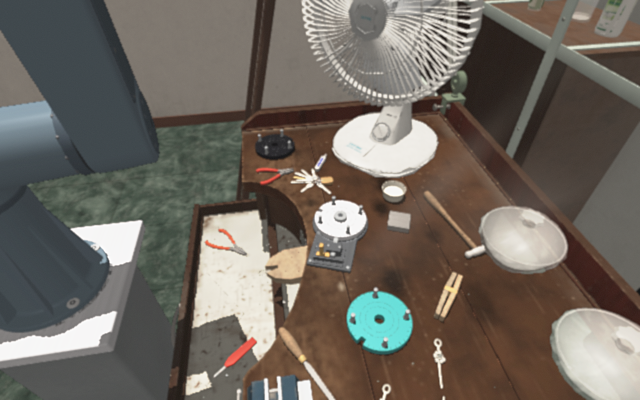

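```bash
python3 - <<'E'
import numpy as np
for n in("top","side"):
    d=np.load(n+'0.npz');z=d['depth'];v,u=np.mgrid[:400,:640]
    P=np.stack([u*z,v*z,z],-1)@np.linalg.inv(d['mtx']).T;W=P@d['pose'][:3,:3].T+d['pose'][:3,3]
    W=W[z>0]
    for h in(.1,.2,.3,.4,.5):
        m=(W[:,2]>h)&(W[:,2]<h+.1)&(W[:,0]>.35)&(W[:,0]<1)&(W[:,1]>-.3)&(W[:,1]<.6)
        if m.sum()>20: print(n,h,m.sum(),np.percentile(W[m],[1,50,99],axis=0).round(2).tolist())
E
```

```text
top 0.1 823 [[0.82, -0.15, 0.1], [0.96, -0.09, 0.11], [1.0, 0.41, 0.13]]
top 0.2 823 [[0.62, 0.16, 0.21], [0.71, 0.29, 0.28], [0.81, 0.44, 0.3]]
top 0.3 3663 [[0.59, 0.14, 0.3], [0.73, 0.32, 0.37], [0.86, 0.47, 0.4]]
top 0.4 10627 [[0.6, 0.15, 0.4], [0.77, 0.35, 0.45], [0.93, 0.48, 0.5]]
top 0.5 8040 [[0.63, 0.17, 0.5], [0.76, 0.28, 0.56], [0.88, 0.44, 0.6]]
side 0.1 1496 [[0.73, -0.14, 0.1], [0.95, -0.1, 0.1], [1.0, 0.4, 0.2]]
side 0.2 3444 [[0.62, 0.16, 0.2], [0.76, 0.26, 0.26], [0.88, 0.43, 0.3]]
side 0.3 6201 [[0.6, 0.14, 0.3], [0.75, 0.25, 0.36], [0.92, 0.45, 0.4]]
side 0.4 2371 [[0.62, 0.14, 0.4], [0.78, 0.24, 0.42], [0.91, 0.36, 0.45]]
```

Emit:
send_rows(commands=[[[0.9, -0.6, 0, 0, 0, 0], [0.9, -0.6, 0, 0, 0, 0], [0.9, -0.6, 0, 0, 0, 0], [0.9, -0.6, 0, 0, 0, 0], [0.9, -0.6, 0, 0, 0, 0], [0.9, -0.6, 0, 0, 0, 0], [0.9, -0.6, 0, 0, 0, 0], [0.9, -0.6, 0, 0, 0, 0]]])

```text
time_s: 1.47
eef_pos: [0.367, -0.3119, 0.4049]
eef_rot: [0.0, 0.98, 0.198, 0.0]
wrist_force: [0.0, 0.7, 0.1]
opening: 0.997
grasp_force: 0.0
```

Emit:
send_rows(commands=[[[1, -0.7, 0, 0, 0, 0], [1, -0.7, 0, 0, 0, 0], [1, -0.7, 0, 0, 0, 0], [1, -0.7, 0, 0, 0, 0], [1, -0.7, 0, 0, 0, 0], [1, -0.7, 0, 0, 0, 0], [1, -0.7, 0, 0, 0, 0], [1, -0.7, 0, 0, 0, 0]]])

```text
time_s: 2.13
eef_pos: [0.523, -0.0635, 0.405]
eef_rot: [0.0, 0.98, 0.198, 0.0]
wrist_force: [0.2, -1.0, -0.1]
opening: 1.0
grasp_force: 0.0
```

```bash
cat > look.py <<'E'
from bench import status, imaging, ctrl, models
import cv2,numpy as np,sys
def cloud(p):
    z=p['depth'];v,u=np.mgrid[:400,:640]
    return (np.stack([u*z,v*z,z],-1)@np.linalg.inv(p['mtx']).T)@p['pose'][:3,:3].T+p['pose'][:3,3]
def look(n,f):
    p=imaging.camera(n);cv2.imwrite(f'pics/{f}.png',p['image']);np.savez(f'{f}.npz',**{k:p[k] for k in('image','depth','mtx','pose')});return p
def proj(p,X):
    X=np.atleast_2d(X);c=(X-p['pose'][:3,3])@p['pose'][:3,:3];q=c@p['mtx'].T;return q[:,:2]/q[:,2:]
def ray(p,uv,h):
    d=p['pose'][:3,:3]@np.linalg.inv(p['mtx'])@[*uv,1];o=p['pose'][:3,3];return o+d*(h-o[2])/d[2]
E
python3 - <<'E'
from look import *
p=look('wrist','w1');print(p['pose'].round(3).tolist(),p['mtx'].tolist(),status.get_obs()['eef_pos'])
for t in("index_plate","notch","post","keeper","bolt","index_stand"):
    for d in models.recognise(p,t): print(t,np.round(d['centre']),round(d['confidence'],2),ray(p,d['centre'],.03).round(3))
E
```

```text
[[0.388, -0.883, -0.264, 0.589], [-0.922, -0.372, -0.111, -0.036], [0.0, 0.286, -0.958, 0.373], [0.0, 0.0, 0.0, 1.0]] [[291.0107537278965, 0.0, 320.0339644779929], [0.0, 291.0107537278965, 200.679128374557], [0.0, 0.0, 1.0]] [ 0.5250505  -0.0589704   0.40512384]
index_plate [467. 124.] 0.82 [ 0.643 -0.194  0.03 ]
index_plate [262.  46.] 0.8 [0.629 0.048 0.03 ]
index_plate [310. 134.] 0.57 [ 0.564 -0.034  0.03 ]
notch [265.  50.] 0.88 [0.626 0.044 0.03 ]
notch [470. 122.] 0.71 [ 0.647 -0.196  0.03 ]
notch [310. 136.] 0.45 [ 0.563 -0.035  0.03 ]
post [468. 123.] 0.94 [ 0.646 -0.195  0.03 ]
post [263.  48.] 0.73 [0.627 0.047 0.03 ]
keeper [312. 132.] 0.71 [ 0.567 -0.035  0.03 ]
bolt [299.  96.] 0.55 [ 0.597 -0.006  0.03 ]
index_stand [296.  85.] 0.76 [0.607 0.001 0.03 ]
index_stand [263.  49.] 0.4 [0.626 0.046 0.03 ]
```

View pics/w1.png

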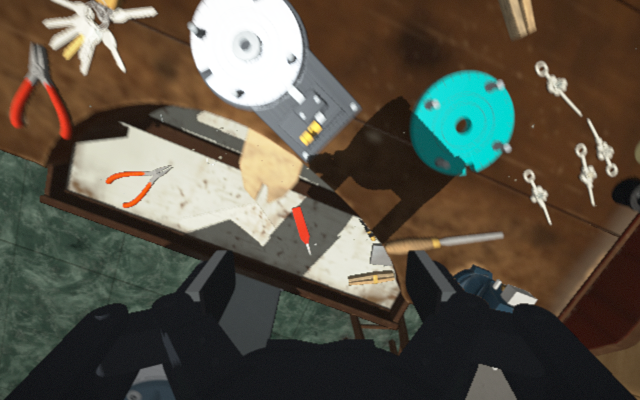

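Emit:
send_rows(commands=[[[1, 0, 0, 0, 0, 0], [1, 0, 0, 0, 0, 0], [0.5, 0, 0, 0, 0, 0], [0, 0, 0, 0, 0, 0]]], jaw=0)

```text
time_s: 2.82
eef_pos: [0.593, -0.0368, 0.4047]
eef_rot: [0.0, 0.98, 0.198, 0.001]
wrist_force: [-1.1, -0.5, 0.7]
opening: 0.452
grasp_force: 0.0
```

```bash
python3 - <<'E'
from look import *
p=look('wrist','w2');print(status.get_obs()['eef_pos'])
for t in("index_plate","keeper","bolt"):
    for d in models.recognise(p,t): print(t,np.round(d['centre']),round(d['confidence'],2),ray(p,d['centre'],.03).round(3))
im=p['image'];cv2.imwrite('pics/w2c.png',cv2.resize(im[0:250,150:440],None,fx=2.7,fy=2.4,interpolation=cv2.INTER_CUBIC)[:600,:800])
# rectified top-down at z=.022, 0.25mm.. 3px/mm
def rect(h,x0,y0,n=200,s=3):
    # image col -> -y, row -> -x
    c=np.array([[x0,y0,h],[x0,y0-n/1000,h],[x0-n/1000,y0-n/1000,h],[x0-n/1000,y0,h]])
    M=cv2.getPerspectiveTransform(proj(p,c).astype(np.float32),np.float32([[0,0],[n*s,0],[n*s,n*s],[0,n*s]]))
    return cv2.warpPerspective(im,M,(n*s,n*s))
cv2.imwrite('pics/r2.png',rect(.022,.70,.13,230,2.6))
E
```

```text
[ 0.59182176 -0.03714011  0.40439971]
index_plate [253. 107.] 0.96 [0.637 0.064 0.03 ]
index_plate [452. 180.] 0.91 [ 0.65  -0.185  0.03 ]
keeper [309. 194.] 0.73 [ 0.567 -0.032  0.03 ]
bolt [299. 161.] 0.56 [ 0.6   -0.007  0.03 ]Traceback (most recent call last):
  File "<stdin>", line 12, in <module>
  File "<stdin>", line 11, in rect
cv2.error: OpenCV(4.12.0) :-1: error: (-5:Bad argument) in function 'warpPerspective'
> Overload resolution failed:
>  - Can't parse 'dsize'. Sequence item with index 0 has a wrong type
>  - Can't parse 'dsize'. Sequence item with index 0 has a wrong type
```

```bash
cat >> look.py <<'E'
def rect(p,h,x0,y0,n=240,s=2.5):
    c=np.array([[x0,y0,h],[x0,y0-n/1000,h],[x0-n/1000,y0-n/1000,h],[x0-n/1000,y0,h]]);w=int(n*s)
    M=cv2.getPerspectiveTransform(proj(p,c).astype(np.float32),np.float32([[0,0],[w,0],[w,w],[0,w]]))
    return cv2.warpPerspective(p['image'],M,(w,w),flags=cv2.INTER_CUBIC)
E
python3 - <<'E'
from look import *
p=dict(np.load('w2.npz'))
cv2.imwrite('pics/r2.png',rect(p,.022,.74,.15))
W=cloud(p);z=W[...,2]
m=(p['depth']>0)&(abs(z-.022)<.004)&(abs(W[...,0]-.62)<.1)&(abs(W[...,1]-.05)<.1)&(p['image'].min(-1)>110)
print(m.sum())
c,r=cv2.minEnclosingCircle((W[m][:,:2]*1000).astype(np.float32));print(c,r)
E
```

```text
8073
(607.9503784179688, 39.44148635864258) 87.69343566894531
```

View pics/r2.png

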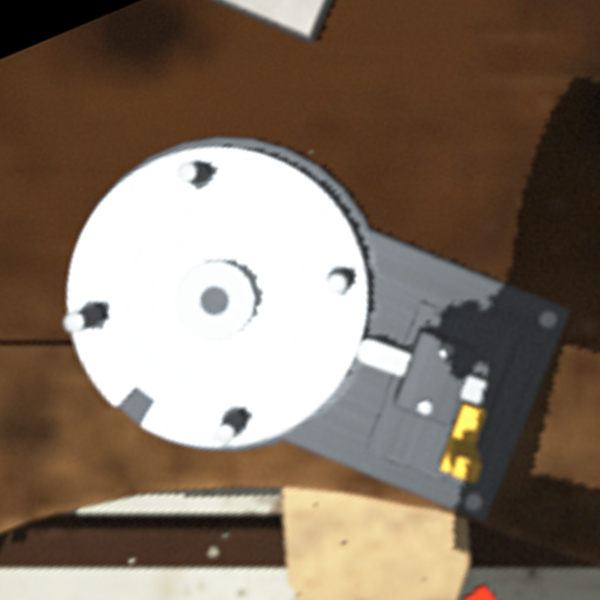

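The rectified view shows the white plate centred at pixel (217, 298), which is about (0.621, 0.063). The notch is at (136, 407), about 143°. The bolt nose is at (383, 358), about 250°, and the brass tab is near (462, 445). So the plate needs about +107° anticlockwise. I'll straddle the post at about 188° and carry it round.

Emit:
send_rows(commands=[[[0.143, -0.78, 0.5, 0, 0, 0], [0.143, -0.78, 0.5, 0, 0, 0], [0.143, -0.78, 0.5, 0, 0, 0], [0.143, -0.78, 0.5, 0, 0, 0], [0, 0, 0.9, 0, 0, 0.85], [0, 0, 0.9, 0, 0, 0.85], [0, 0, 0.9, 0, 0, 0.9], [0, 0, 0, 0, 0, 0]]], jaw=0.27)

```text
time_s: 3.68
eef_pos: [0.5677, 0.0564, 0.2586]
eef_rot: [-0.001, 0.998, 0.067, -0.005]
wrist_force: [-2.2, 1.1, -0.4]
opening: 0.268
grasp_force: 0.0
```

```bash
python3 - <<'E'
from look import *
p=look('wrist','w3');o=status.get_obs();print(o['eef_pos'],o['eef_rot'],o['opening'],o['q'])
im=rect(p,.022,.74,.15); 
a=p['image'].copy()
for i in range(4):
    t=np.radians(188.2+90*i)
    for h in(.022,.044):
        u=proj(p,[.6208+.05*np.cos(t),.063+.05*np.sin(t),h])[0];cv2.circle(a,tuple(int(x) for x in u),3,(0,0,255),1)
g=proj(p,[.5713,.056,.03])[0];print(g)
cv2.imwrite('pics/w3a.png',a)
E
```

```text
[0.56892778 0.05623049 0.26124412] [-5.10676082e-04  9.97562164e-01  6.97047049e-02 -3.27457550e-03] 0.2691415913403516 [-1.08981458e-01  3.44255070e-01  1.72034683e+00 -1.80286567e-04
  1.08361717e+00  1.32237648e+00]
[321.65978479 210.31426802]
```

View pics/w3a.png

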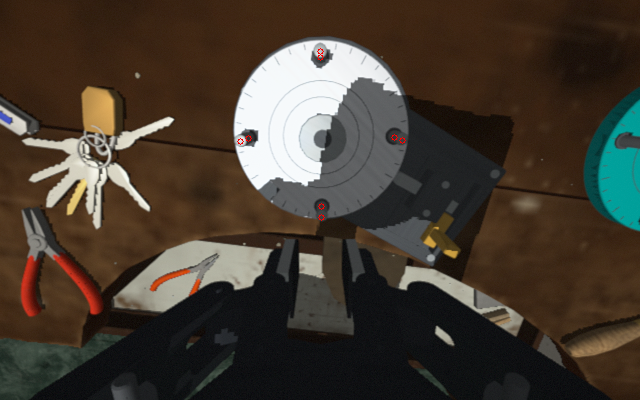

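The projected post markers land on all four posts: the near one is at pixel (321, 208), and the jaws sit in line with it. Descending now.

Emit:
send_rows(commands=[[[0.08, 0, 0.4, 0, 0, 0], [0, 0, 0.4, 0, 0, 0], [0, 0, 0.4, 0, 0, 0], [0, 0, 0.4, 0, 0, 0], [0, 0, 0.4, 0, 0, 0], [0, 0, 0, 0, 0, 0]]])

```text
time_s: 4.23
eef_pos: [0.572, 0.0571, 0.2006]
eef_rot: [-0.0, 0.998, 0.069, -0.002]
wrist_force: [-1.4, -0.5, -0.7]
opening: 0.267
grasp_force: 0.0
```

```bash
python3 - <<'E'
from look import *
p=look('side','s4');o=status.get_obs();print(o['eef_pos'],o['wrist_force'])
u=proj(p,[.5713,.056,.035])[0].astype(int);print(u)
c=p['image'][u[1]-60:u[1]+40,u[0]-65:u[0]+65]
w=look('wrist','w4')['image']
cv2.imwrite('pics/s4c.png',np.vstack([cv2.resize(c,(390,300),interpolation=cv2.INTER_CUBIC),cv2.resize(w,(390,244))]))
E
```

```text
[0.57245519 0.05714919 0.20179463] [-0.72617876 -0.10114047 -0.48880961]
[318 217]
```

View pics/s4c.png

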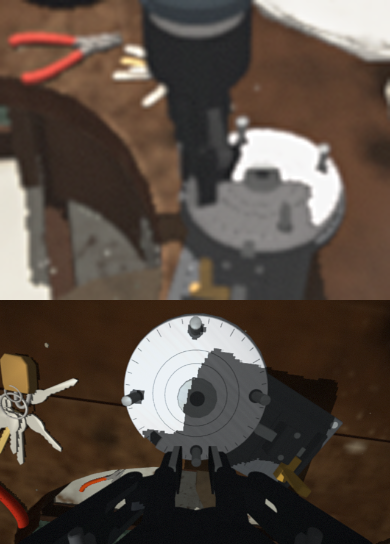

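The wrist view shows the near post between the fingertips. Starting the arc, tool turning with it.

Emit:
send_rows(commands=[[[0.002, 0.083, 0, 0, 0, -0.5], [0.002, 0.083, 0, 0, 0, -0.5], [0.002, 0.083, 0, 0, 0, -0.5], [0.002, 0.083, 0, 0, 0, -0.5], [0.002, 0.083, 0, 0, 0, -0.5], [0.002, 0.083, 0, 0, 0, -0.5], [0.002, 0.083, 0, 0, 0, -0.5], [0.002, 0.083, 0, 0, 0, -0.5]]])

```text
time_s: 5.0
eef_pos: [0.5802, 0.0387, 0.2045]
eef_rot: [-0.0, 0.964, 0.267, 0.001]
wrist_force: [-0.2, 2.2, 1.0]
opening: 0.267
grasp_force: 0.7
```

Emit:
send_rows(commands=[[[0.002, 0.083, 0, 0, 0, -0.5], [0.002, 0.083, 0, 0, 0, -0.5], [0.002, 0.083, 0, 0, 0, -0.5], [0.002, 0.083, 0, 0, 0, -0.5], [0.002, 0.083, 0, 0, 0, -0.5], [0.002, 0.083, 0, 0, 0, -0.5], [0.002, 0.083, 0, 0, 0, -0.5], [0.002, 0.083, 0, 0, 0, -0.5]]])

```text
time_s: 5.67
eef_pos: [0.5934, 0.0241, 0.2044]
eef_rot: [-0.0, 0.891, 0.454, 0.0]
wrist_force: [-1.5, 2.2, 0.7]
opening: 0.268
grasp_force: 1.0
```

```bash
cat > chk.py <<'E'
from look import *
f=sys.argv[1];p=look('wrist',f);o=status.get_obs()
q=o['eef_rot'];print(o['time_s'],o['eef_pos'].round(4) if hasattr(o['eef_pos'],'round') else o['eef_pos'],'heading',np.degrees(2*np.arctan2(q[2],q[1])).round(2),'F',np.round(o['wrist_force'],2))
e=np.array(o['eef_pos'][:2])-[.6208,.063];print('r',np.hypot(*e),'ang',np.degrees(np.arctan2(e[1],e[0]))%360)
cv2.imwrite(f'pics/{f}r.png',rect(p,.022,.74,.15))
E
python3 chk.py w5
```

```text
5.7167 [0.5937 0.0237 0.2045] heading 54.11 F [-0.34  0.07  1.13]
r 0.04772381837808276 ang 235.4459674397155
```

View pics/w5.png

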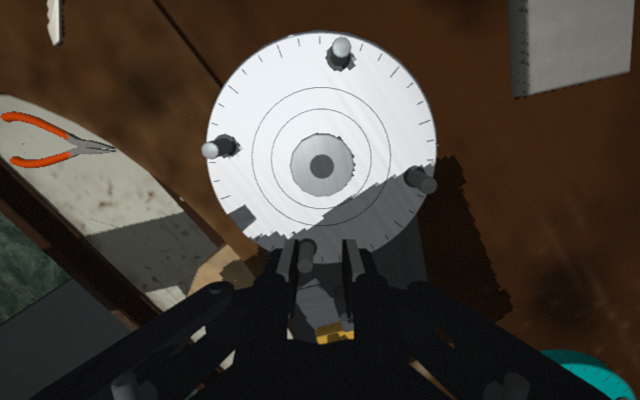

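The post at pixel (307, 255) rests on the trailing finger and the notch, now at (243, 217), has moved round. Continuing.

Emit:
send_rows(commands=[[[0.002, 0.083, 0.01, 0, 0, -0.5], [0.002, 0.083, 0.01, 0, 0, -0.5], [0.002, 0.083, 0.01, 0, 0, -0.5], [0.002, 0.083, 0.01, 0, 0, -0.5], [0.002, 0.083, 0.01, 0, 0, -0.5], [0.002, 0.083, 0.01, 0, 0, -0.5], [0.002, 0.083, 0.01, 0, 0, -0.5], [0.002, 0.083, 0.01, 0, 0, -0.5]]])

```text
time_s: 6.38
eef_pos: [0.6112, 0.0156, 0.2018]
eef_rot: [-0.0, 0.784, 0.621, -0.0]
wrist_force: [-1.8, 0.4, 1.5]
opening: 0.267
grasp_force: 1.3
```

Emit:
send_rows(commands=[[[0.002, 0.083, 0, 0, 0, -0.5], [0.002, 0.083, 0, 0, 0, -0.5], [0.002, 0.083, 0, 0, 0, -0.5], [0.002, 0.083, 0, 0, 0, -0.5], [0.002, 0.083, 0, 0, 0, -0.5], [0.002, 0.083, 0, 0, 0, -0.5], [0, 0, 0, 0, 0, 0]]])

```text
time_s: 6.97
eef_pos: [0.6265, 0.0142, 0.2019]
eef_rot: [0.0, 0.682, 0.731, 0.0]
wrist_force: [0.2, -0.7, -0.2]
opening: 0.27
grasp_force: 0.1
```

```bash
python3 chk.py w6; python3 -c "
from look import *
p=dict(np.load('w6.npz'));a=p['image'][100:340,100:420];cv2.imwrite('pics/w6c.png',cv2.resize(a,None,fx=2.5,fy=2.5,interpolation=cv2.INTER_CUBIC))
p=dict(np.load('w5.npz'));v=ray(p,(243,217),.022)[:2]-[.6208,.063];print(np.hypot(*v),np.degrees(np.arctan2(v[1],v[0]))%360)"
```

```text
7.0167 [0.6264 0.0142 0.2019] heading 93.81 F [-0.03 -0.19 -0.35]
r 0.049123023950326826 ang 276.56231262118905
0.05199147873991612 179.1984030330361
```

View pics/w6c.png

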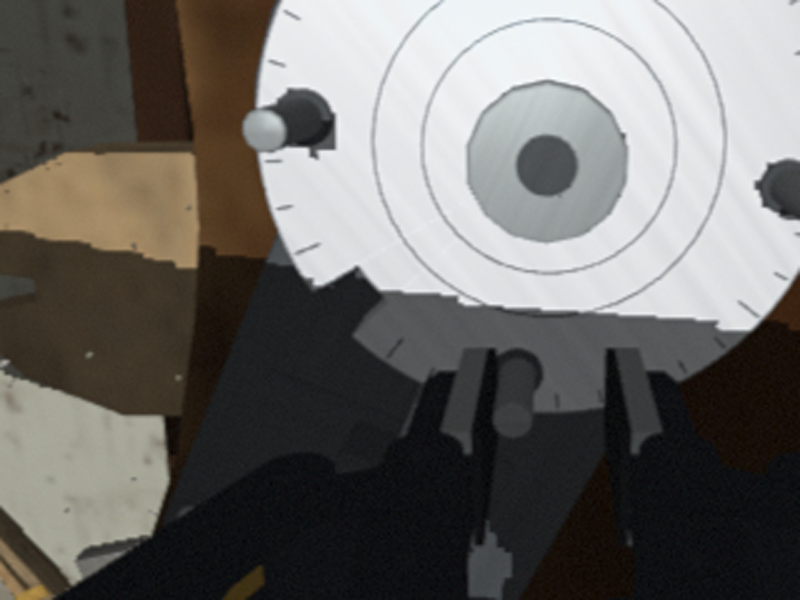

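The notch at crop pixel (348, 302) is about 30° short of the bolt line, which lies beside the left finger. Going on, then slower.

Emit:
send_rows(commands=[[[0.002, 0.083, 0, 0, 0, -0.5], [0.002, 0.083, 0, 0, 0, -0.5], [0.002, 0.083, 0, 0, 0, -0.5], [0.002, 0.083, 0, 0, 0, -0.5], [0.002, 0.083, 0, 0, 0, -0.5], [0.002, 0.083, 0, 0, 0, -0.5], [0.002, 0.083, 0, 0, 0, -0.5], [0, 0, 0, 0, 0, 0]]])

```text
time_s: 7.68
eef_pos: [0.6432, 0.0185, 0.2017]
eef_rot: [0.0, 0.545, 0.838, 0.0]
wrist_force: [-0.4, 0.3, 0.3]
opening: 0.265
grasp_force: 0.0
```

```bash
python3 chk.py w7; python3 - <<'E'
from look import *
p=dict(np.load('w7.npz'))
# sample radial angle profile at r=54 on plate top: brightness vs angle
p0=np.array([.6208,.063])
for r in(.052,.056,.066,.072):
    s=[]
    for a in range(226,272,2):
        t=np.radians(a);u=proj(p,[*(p0+r*np.array([np.cos(t),np.sin(t)])),.022 if r<.06 else .018])[0].astype(int)
        s.append(int(p['image'][u[1],u[0]].mean()) if 0<=u[1]<400 and 0<=u[0]<640 else -1)
    print(r,s)
E
```

```text
7.7333 [0.6431 0.0184 0.2017] heading 113.81 F [ 0.07 -0.32 -0.23]
r 0.049875631892769064 ang 296.5554708068744
0.052 [70, 87, 87, 88, 88, 31, 31, 28, 30, 30, 32, 90, 89, 88, 88, 81, 88, 86, 86, 88, 89, 89, 89]
0.056 [61, 85, 84, 87, 87, 30, 29, 29, 31, 29, 46, 81, 85, 85, 86, 80, 87, 87, 88, 90, 87, 20, 13]
0.066 [31, 30, 31, 33, 32, 28, 31, 31, 32, 31, 34, 158, 175, 175, 161, 32, 32, 28, 33, 31, 32, 15, 15]
0.072 [29, 31, 31, 31, 30, 29, 33, 31, 27, 26, 30, 60, 153, 151, 58, 27, 30, 31, 30, 34, 29, 16, 16]
```

Emit:
send_rows(commands=[[[0.001, 0.042, 0, 0, 0, -0.25], [0.001, 0.042, 0, 0, 0, -0.25], [0.001, 0.042, 0, 0, 0, -0.25], [0.001, 0.042, 0, 0, 0, -0.25], [0.0005, 0.017, 0, 0, 0, -0.1], [0.0005, 0.017, 0, 0, 0, -0.1], [0, 0, 0, 0, 0, 0]]])

```text
time_s: 8.32
eef_pos: [0.6483, 0.0213, 0.2013]
eef_rot: [0.0, 0.494, 0.87, 0.0]
wrist_force: [0.6, -0.3, -0.1]
opening: 0.269
grasp_force: 0.0
```

```bash
cat > prof.py <<'E'
from look import *
p=dict(np.load(sys.argv[1]+'.npz'));p0=np.array([.6208,.063])
for r in(.049,.051,.053,.055,.057,.066,.072):
    s=[]
    for a in range(234,264,1):
        t=np.radians(a);u=proj(p,[*(p0+r*np.array([np.cos(t),np.sin(t)])),.022 if r<.05 else .018])[0].round().astype(int)
        s.append(int(p['image'][u[1],u[0]].mean()) if 0<=u[1]<400 and 0<=u[0]<640 else -1)
    print(r,s)
E
python3 chk.py w8; python3 prof.py w8
```

```text
8.3667 [0.6483 0.0213 0.2013] heading 120.82 F [ 0.01  0.63 -0.39]
r 0.04994485538297281 ang 303.3592904990007
0.049 [87, 88, 87, 88, 88, 88, 87, 86, 88, 87, 87, 86, 59, 50, 51, 48, 49, 46, 47, 45, 33, 31, 40, 70, 77, 87, 88, 87, 90, 88]
0.051 [89, 87, 87, 88, 88, 88, 88, 87, 86, 87, 87, 87, 68, 50, 51, 51, 48, 52, 50, 49, 43, 33, 30, 57, 74, 83, 88, 86, 90, 88]
0.053 [87, 86, 86, 86, 88, 87, 86, 87, 86, 88, 87, 88, 80, 57, 61, 60, 61, 60, 60, 62, 55, 36, 29, 58, 77, 87, 88, 88, 88, 87]
0.055 [88, 89, 90, 59, 86, 88, 86, 89, 90, 90, 88, 88, 83, 59, 62, 61, 59, 60, 59, 59, 60, 42, 31, 48, 77, 88, 89, 89, 89, 91]
0.057 [88, 89, 89, 61, 88, 89, 88, 87, 88, 87, 85, 86, 81, 45, 55, 62, 62, 59, 62, 62, 61, 56, 104, 77, 64, 85, 86, 85, 85, 85]
0.066 [32, 31, 33, 30, 32, 32, 33, 32, 31, 32, 30, 30, 48, 61, 61, 61, 58, 154, 153, 153, 147, 80, 77, 75, 76, 65, 30, 32, 33, 31]
0.072 [30, 29, 31, 30, 29, 33, 33, 31, 29, 29, 28, 24, 43, 58, 60, 61, 61, 61, 71, 154, 134, 47, 45, 30, 30, 32, 28, 32, 30, 31]
```

Emit:
send_rows(commands=[[[0, -0.1, 0, 0, 0, 0], [0, 0, -0.5, 0, 0, 0], [0, 0, -1, 0, 0, 0], [0, 0, -1, 0, 0, 0], [0, 0, 0, 0, 0, 0.0]]], jaw=0.27)

```text
time_s: 8.78
eef_pos: [0.6481, 0.0193, 0.2845]
eef_rot: [0.005, 0.494, 0.87, 0.002]
wrist_force: [1.1, -0.2, 0.8]
opening: 0.271
grasp_force: 0.0
```

```bash
python3 chk.py w9; python3 prof.py w9; python3 - <<'E'
from look import *
p=dict(np.load('w2.npz'));W=cloud(p)
m=(p['depth']>0)&(W[...,0]>.49)&(W[...,0]<.553)&(W[...,1]>-.07)&(W[...,1]<.03);print(m.sum(),np.percentile(W[m][:,2],[1,50,99,100]))
p=dict(np.load('w9.npz'));W=cloud(p)
m=(p['depth']>0)&(W[...,2]>.036)&(abs(W[...,0]-.57)<.04)&(abs(W[...,1]+.035)<.04)&(W[...,2]<.06);print(m.sum());
if m.sum():print(W[m].mean(0),W[m].min(0),W[m].max(0))
o=status.get_obs();print(o['q'])
E
```

```text
8.8333 [0.6474 0.0194 0.282 ] heading 120.82 F [ 0.67 -0.15  0.26]
r 0.05105671782686258 ang 301.3556883975739
0.049 [93, 95, 97, 96, 96, 94, 95, 96, 93, 94, 94, 92, 60, 54, 55, 52, 52, 52, 50, 41, 41, 34, 37, 69, 69, 93, 94, 95, 96, 97]
0.051 [95, 96, 96, 95, 94, 94, 94, 95, 93, 94, 95, 88, 72, 59, 57, 56, 61, 60, 56, 50, 47, 33, 33, 44, 85, 92, 95, 93, 95, 94]
0.053 [95, 95, 93, 84, 92, 97, 95, 94, 95, 96, 97, 94, 66, 62, 64, 66, 64, 64, 63, 66, 55, 55, 35, 47, 87, 93, 95, 97, 97, 95]
0.055 [96, 93, 97, 76, 91, 96, 97, 96, 94, 96, 95, 96, 77, 62, 67, 66, 64, 65, 66, 67, 65, 49, 35, 66, 66, 90, 96, 95, 96, 96]
0.057 [96, 95, 94, 74, 87, 94, 92, 91, 92, 93, 93, 85, 62, 54, 56, 67, 66, 65, 65, 66, 67, 49, 37, 41, 79, 92, 92, 92, 92, 93]
0.066 [35, 35, 37, 34, 37, 34, 35, 31, 34, 35, 35, 33, 52, 66, 67, 66, 66, 66, 65, 65, 58, 36, 34, 34, 35, 35, 34, 34, 35, 33]
0.072 [33, 33, 36, 35, 32, 33, 35, 35, 33, 35, 33, 32, 52, 65, 65, 67, 66, 66, 64, 68, 73, 85, 85, 82, 82, 84, 85, 84, 84, 84]
1938 [-0.04575499 -0.00169072  0.01054842  0.02002356]
215
[ 0.56130115 -0.03212709  0.04544201] [ 0.5560095  -0.03903477  0.0362645 ] [ 0.56566099 -0.02774208  0.04971336]
[-1.52943834e-01  4.60095787e-01  1.50938284e+00 -9.24135393e-06
  1.16303277e+00 -6.90839330e-01]
```

View pics/w9r.png

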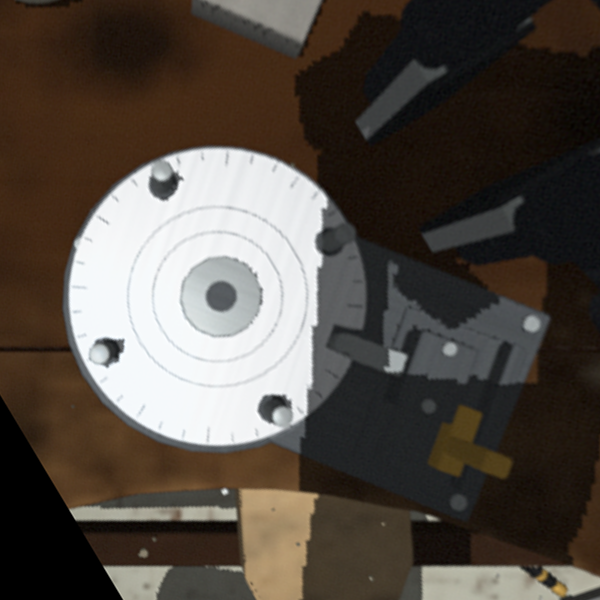

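The bolt now fills the notch, around pixel (365, 345), and the fingers are clear. The brass tab measures (0.561, -0.033), which agrees with the predicted place. Moving behind it with the jaws shut.

Emit:
send_rows(commands=[[[0.098, -0.776, 0, 0, 0, 0], [0.098, -0.776, 0, 0, 0, 0], [0.098, -0.776, 0, 0, 0, 0], [0.098, -0.776, 0, 0, 0, 0], [0.098, -0.776, 0, 0, 0, 0], [0, 0, 0, 0, 0, 0]]], jaw=0)

```text
time_s: 9.33
eef_pos: [0.5347, -0.028, 0.2754]
eef_rot: [-0.002, 0.494, 0.869, -0.001]
wrist_force: [-0.5, -0.1, -0.7]
opening: -0.002
grasp_force: 0.0
```

Emit:
send_rows(commands=[[[0, 0, 0, 0, 0, -0.99], [0, 0, 0, 0, 0, -0.99], [0, 0, 0, 0, 0, -0.99], [0, 0, 0, 0, 0, -0.99], [0, 0, 0, 0, 0, -0.99], [0, 0, 0, 0, 0, -0.99], [0, 0, 0, 0, 0, -0.99], [0, 0, 0, 0, 0, 0]]])

```text
time_s: 10.0
eef_pos: [0.5383, -0.0272, 0.2763]
eef_rot: [-0.0, 0.167, 0.986, 0.0]
wrist_force: [-0.3, -0.4, 0.4]
opening: -0.0
grasp_force: 0.0
```

```bash
python3 chk.py w10; python3 -c "
from bench import status;print(status.get_obs()['opening'],status.get_obs()['q'])"
```

```text
10.05 [ 0.5383 -0.0272  0.2763] heading 160.43 F [ 0.69 -0.34  0.25]
r 0.12226364218093139 ang 227.5329974654385
0.00033177215336108586 [-2.70850160e-01  2.55360464e-01  1.80064634e+00  8.63607909e-05
  1.08573007e+00 -1.50005742e+00]
```

Emit:
send_rows(commands=[[[0, 0, 0.46, 0, 0, 0], [0, 0, 0.46, 0, 0, 0], [0, 0, 0.46, 0, 0, 0], [0, 0, 0.46, 0, 0, 0], [0, 0, 0.46, 0, 0, 0], [0, 0, 0, 0, 0, 0], [0, 0, 0, 0, 0, 0]]])

```text
time_s: 10.63
eef_pos: [0.5378, -0.0272, 0.2067]
eef_rot: [-0.001, 0.17, 0.985, 0.0]
wrist_force: [-0.5, 0.2, 1.1]
opening: 0.0
grasp_force: 0.0
```

Emit:
send_rows(commands=[[[-0.08, 0, 0, 0, 0, 0], [-0.08, 0, 0, 0, 0, 0], [-0.08, 0, 0, 0, 0, 0], [-0.08, 0, 0, 0, 0, 0], [0, 0, 0, 0, 0, 0]]])

```text
time_s: 11.05
eef_pos: [0.5477, -0.0307, 0.2079]
eef_rot: [0.0, 0.169, 0.986, -0.0]
wrist_force: [0.5, 0.1, -0.3]
opening: 0.003
grasp_force: 0.0
```

```bash
cat > tab.py <<'E'
from look import *
p=look('side',sys.argv[1])
W=cloud(p);hsv=cv2.cvtColor(p['image'],cv2.COLOR_BGR2HSV)
m=(p['depth']>0)&(hsv[...,1]>120)&(abs(hsv[...,0].astype(int)-22)<10)&(W[...,2]>.03)&(W[...,2]<.06)&(abs(W[...,0]-.57)<.06)&(abs(W[...,1]+.035)<.04)
print('tab',m.sum(),np.median(W[m],0) if m.any() else '', [np.percentile(W[m]@[.943,-.334,0],q).round(4) for q in(5,50,95)] if m.any() else '')
o=status.get_obs();print(o['eef_pos'],o['wrist_force'])
E
python3 tab.py s11;python3 - <<'E'
from look import *
p=dict(np.load('side0.npz'));W=cloud(p)
hsv=cv2.cvtColor(p['image'],cv2.COLOR_BGR2HSV)
m=(p['depth']>0)&(hsv[...,1]>120)&(abs(hsv[...,0].astype(int)-22)<10)&(W[...,2]>.03)&(W[...,2]<.06)&(abs(W[...,0]-.57)<.06)&(abs(W[...,1]+.035)<.04)
print('before',m.sum(),np.median(W[m],0),[np.percentile(W[m]@[.943,-.334,0],q).round(4) for q in(5,50,95)])
E
```

```text
tab 15 [ 0.56242235 -0.03989598  0.04252831] [np.float64(0.5419), np.float64(0.5433), np.float64(0.5445)]
[ 0.5475529  -0.03066527  0.207681  ] [ 0.52301978  0.10981511 -0.18421245]
before 14 [ 0.56079206 -0.03927973  0.04638572] [np.float64(0.5392), np.float64(0.5421), np.float64(0.544)]
```

Emit:
send_rows(commands=[[[-0.05, 0, 0, 0, 0, 0], [-0.05, 0, 0, 0, 0, 0], [-0.05, 0, 0, 0, 0, 0], [-0.05, 0, 0, 0, 0, 0], [-0.05, 0, 0, 0, 0, 0], [-0.05, 0, 0, 0, 0, 0], [-0.05, 0, 0, 0, 0, 0], [-0.05, 0, 0, 0, 0, 0]]])

```text
time_s: 11.77
eef_pos: [0.5585, -0.0346, 0.2072]
eef_rot: [-0.0, 0.169, 0.986, -0.0]
wrist_force: [-3.1, 0.2, 1.9]
opening: -0.001
grasp_force: 1.4
```

```bash
python3 tab.py s12
```

```text
tab 13 [ 0.57261573 -0.04456174  0.04317764] [np.float64(0.5525), np.float64(0.5544), np.float64(0.5551)]
[ 0.55876765 -0.03469875  0.20722843] [-0.7549595  -0.27252348 -0.07305315]
```

Emit:
send_rows(commands=[[[-0.03, 0, 0, 0, 0, 0], [-0.03, 0, 0, 0, 0, 0], [-0.03, 0, 0, 0, 0, 0], [-0.03, 0, 0, 0, 0, 0], [-0.03, 0, 0, 0, 0, 0], [-0.03, 0, 0, 0, 0, 0]]])

```text
time_s: 12.32
eef_pos: [0.5636, -0.0364, 0.2072]
eef_rot: [-0.0, 0.169, 0.986, -0.0]
wrist_force: [-3.2, -0.3, 0.2]
opening: 0.004
grasp_force: 1.3
```

```bash
python3 tab.py s13
```

```text
tab 16 [ 0.57781881 -0.04604596  0.04349875] [np.float64(0.5582), np.float64(0.5594), np.float64(0.5614)]
[ 0.56370763 -0.03645299  0.20722054] [-1.46531782 -0.80957384 -0.02565566]
```

Emit:
send_rows(commands=[[[-0.02, 0, 0, 0, 0, 0], [-0.02, 0, 0, 0, 0, 0]]])

```text
time_s: 12.53
eef_pos: [0.5647, -0.0368, 0.2072]
eef_rot: [-0.0, 0.169, 0.986, -0.0]
wrist_force: [-1.7, 0.1, -0.0]
opening: -0.002
grasp_force: 1.3
```

Emit:
send_rows(commands=[[[-0.017, 0, 0, 0, 0, 0]]])

```text
time_s: 12.62
eef_pos: [0.5652, -0.0369, 0.2072]
eef_rot: [-0.0, 0.169, 0.986, -0.0]
wrist_force: [-3.0, -1.4, 0.1]
opening: 0.003
grasp_force: 1.3
```

Emit:
send_rows(commands=[[[-0.017, 0, 0, 0, 0, 0]]])

```text
time_s: 12.7
eef_pos: [0.5657, -0.0371, 0.2072]
eef_rot: [-0.0, 0.169, 0.986, -0.0]
wrist_force: [-3.2, -0.9, 0.2]
opening: 0.002
grasp_force: 1.7
```

Emit:
send_rows(commands=[[[-0.013, 0, 0, 0, 0, 0]]])

```text
time_s: 12.78
eef_pos: [0.5658, -0.0372, 0.2072]
eef_rot: [-0.001, 0.169, 0.986, 0.0]
wrist_force: [-5.9, -0.0, 2.0]
opening: -0.001
grasp_force: 2.6
```

Emit:
send_rows(commands=[[[0, 0, 0, 0, 0, 0]]])

```text
time_s: 12.87
eef_pos: [0.5658, -0.0371, 0.2072]
eef_rot: [-0.001, 0.169, 0.986, 0.0]
wrist_force: [-4.2, -0.0, 1.3]
opening: -0.005
grasp_force: 2.2
```

```bash
python3 tab.py s14
```

```text
tab 14 [ 0.57925836 -0.0459712   0.04303391] [np.float64(0.5608), np.float64(0.5616), np.float64(0.5634)]
[ 0.5658155  -0.03714409  0.2071925 ] [-5.48288169 -0.46778252  0.48191221]
```

Emit:
send_rows(commands=[[[-0.012, 0, 0, 0, 0, 0], [0, 0, 0, 0, 0, 0]]])

```text
time_s: 13.08
eef_pos: [0.5659, -0.0372, 0.2072]
eef_rot: [-0.001, 0.169, 0.986, 0.0]
wrist_force: [-6.5, -0.4, 2.7]
opening: 0.003
grasp_force: 2.9
```

Hard stop confirmed: the force rises with no advance, at the expected travel. Backing off and lifting away.

Emit:
send_rows(commands=[[[0.1, 0, 0, 0, 0, 0], [0.3, 0, 0, 0, 0, 0], [0.3, 0, 0, 0, 0, 0], [0, 0, -0.8, 0, 0, 0], [0, 0, -1, 0, 0, 0], [0, 0, -1, 0, 0, 0], [0, 0, 0, 0, 0, 0], [0, 0, 0, 0, 0, 0]]])

```text
time_s: 13.75
eef_pos: [0.547, -0.0302, 0.2936]
eef_rot: [0.003, 0.169, 0.986, -0.0]
wrist_force: [-0.7, 0.7, -1.1]
opening: -0.002
grasp_force: 0.0
```

```bash
python3 tab.py s15; python3 - <<'E'
from look import *
p=look('wrist','w15');a=rect(p,.022,.74,.15);b=cv2.resize(p['image'][:, :],None,fx=.5,fy=.5)
cv2.imwrite('pics/f.png',a)
E
```

```text
tab 14 [ 0.57914224 -0.04653953  0.04435145] [np.float64(0.5593), np.float64(0.5614), np.float64(0.5636)]
[ 0.5462995  -0.03003794  0.29183942] [ 0.10998525 -0.35346706 -0.48201044]
```

View pics/f.png

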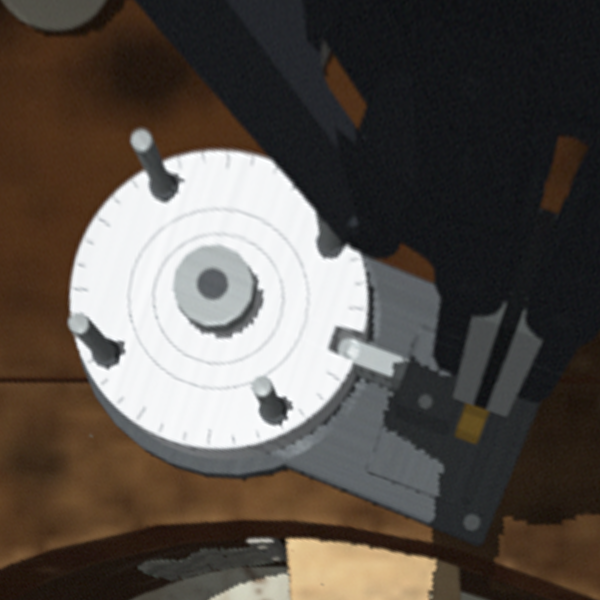

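The bolt sits in the notch at about pixel (350, 345). The keeper has moved about 19 mm to its stop, and the gripper is clear.

```bash
python3 -c "
from bench import ctrl;print(ctrl.hand_in())"
```

```text
the job is handed in; nothing more can be done
None
```

I turned the plate until the bolt dropped into its notch, slid the keeper across to its hard stop, lifted the gripper clear and handed the job in at about 14 s; the hand-in call returned no verdict.

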